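Lengthen the jar holder by one hole and add the teal jar

TASK

The jar holder is too short for a second jar. Press its red snap button flush and push the sliding tube out to the next hole, one hole only, until the button pops fully up again and locks. Then stand the teal-labelled glaze jar upright on the holder's board, in the gap between the ochre jar and the sliding end stop, and leave the other jars and the can standing where they are.

Things in the scene. Friction and masses are not known exactly. Their poses are not given: they have to be found in the camera images.
- holder: Extendable jar holder, fixed to the table. Origin on the table; x runs across it from the tube (front) to the jars (back), y along the tube the way it lengthens, z up. Plywood board from x -75 to 85, y -127 to 133 mm, top at z 8 mm. A square aluminium tube, 30 x 30 mm, wall 2.5 mm, lies along y at x -50 mm, from y -120 to its mouth at y 10 mm; its top face is at z 42 mm.
- second_hole (a point): Centre of the second (the next) of three round 17 mm holes in the top face of the tube (holder x -50, y -50, z 42 mm). First hole: y -90 mm, where the button starts; third hole: y -10 mm.
- fixed_stop (a point): Inner face, toward +y, of the fixed grey end stop (holder x 35, y -100, z 40 mm): a plate 6 mm thick, x -15 to 85 mm, top 70 mm above the table. Along the back edge of the board (x 79 to 83 mm) runs a low fence, 17 mm above the table.
- jar_place (a point): Point on the board's top (holder x 35, y 11, z 8 mm): middle of the gap between ochre jar and sliding end stop once the tube is in the second hole. The gap is then about 90 mm long (about 50 mm at the start). Between the face of the tube and the jars' centre line there are 70 mm, so a jar fits held across the holder's x; along y there is no room for fingers.
- slide (a joint): How far the inner steel tube is pushed out along the holder's +y, m: 0 in the first hole (start), 0.040 in the second (next), 0.080 in the third; it can go from -0.004 to 0.088. About 2 N of friction, stays where it is left, about 0.5 mm of play either way when locked. Button, thumb tab and sliding end stop travel with it.
- button (a joint): How far the red button is pressed, m: 0 fully up (6.5 mm above the tube's top face; in a hole it locks the tube), 0.0065 flush, 0.009 when caught under the wall between holes. Spring: 3 N at first, 5.5 N at flush. Once the tube has gone some 10 mm the button stays down by itself. It pops up by itself in the next hole if nothing presses on it, and blocks the tube.
- button_top (a point): Crown of the red round-topped snap button, 16 mm across, that stands out of a hole in the tube's top face and is carried by the inner tube. Press it straight down, flush, with shut fingers; while it is flush, a push of roughly 8 N on the thumb tab slides its round top under the edge of the hole.
- thumb_tab (a point): Middle of the working face of the grey thumb tab, an upright plate on the inner tube: 34 mm wide across the tube (x), 5 mm thick, from 1 to 21 mm above the tube's top face. The face looks to the holder's -y, at the button, 18 mm from the button's centre: shut fingers that press the button can push the tab to +y at the same time, then lift a few mm and go on pushing.
- end_stop (a point): Point on the inner face (toward -y, facing the jars) of the sliding end stop, a grey plate 6 mm thick on the end of the inner tube, from 14 to 66 mm above the table, spanning holder x -65 to 58 mm. The point lies at holder x 35 mm, 40 mm above the table.
- jar_teal: White screw-top glaze jar with a teal label and a teal spot on its lid, 62 mm in diameter, 73 mm high, 0.24 kg, on the table at the right. Origin: centre of its underside, z up. It goes in line with the ochre jar, at jar_place.
- jar_ochre: The same kind of jar with an ochre label, 62 mm in diameter, 73 mm high, already standing on the board, about 4 mm from the fixed end stop (holder x 35, y -65 mm). Origin: centre of its underside.
- jar_red: Smaller glaze jar with a red-brown label, 58 mm in diameter, 67 mm high, on the table: not to be moved. Origin: centre of its underside. It and the teal jar may have changed places.
- can_silver: Silver drink can, 66 mm in diameter, 115 mm high, on the table: not to be moved. Origin: centre of its underside.
Not all that is in view belongs to the job. Leave any pink look-alike of the jar_ochre alone.

How it is judged:
By the outcome, as a careful person would: the job done as asked, in the order asked, and still so for the second after the job is handed in, with the robot touching nothing.
It also fails if it takes over 48 s, if anything falls off the work surface, if the arm or the gripper's body presses on something with over 40 N, if the wrist force passes 120 N, or if a joint passes its speed limit or range.

ROBOT

A 6-joint arm with a two-finger parallel gripper is mounted at the origin on a cart in front of the work surface, level with it; the furniture and walls round the work are solid. World frame = base frame: x ahead of the robot, y to its left, z up, the work surface at z = 0. Lengths are in m, angles in rad, forces in N, time in s.
With the tool pointing down it reaches from about 0.35 to 0.775 m from the base axis. Payload 7.3 kg.
Tool frame: the origin (TCP) lies on the centre line of the jaws, within the pads' length; the fingertips stand ahead of it and the grasp point (between the pads) lies 11 mm behind it (robot.nose_length is the z of the fingertips in the tool frame, in m); z points along the fingers, y is the line along which they close (so a half turn about z gives the same grasp; the last joint's range is limited). The gripper opens to 92 mm and grips with 3 to 60 N. Pads are 19 mm wide; open, the fingers measure 130 mm over their backs; the gripper's body (75 mm by 190 mm) begins 47 mm behind the grasp point.
Start: joints at [0.974, 0.342, 1.524, -0, 1.275, -0.146], TCP at [0.229, 0.473, 0.235] pointing down, gripper open.
Joint ranges: [-2.53, 2.53], [-0.77, 2.02], [0.04, 2.7], [-1, 4.14], [0.28, 2.66], [-3.11, 3.11]. Speed limits (rad/s): [2.57, 2.57, 3.14, 3.14, 3.14, 3.14].

INTERFACE

Orientations are given as [roll, pitch, yaw] about the fixed x, y, z axes, in that order (R = Rz(yaw) Ry(pitch) Rx(roll)).
In Python, from cell import robot, cams gives the robot as it stands. The module is installed in compiled form; this text tells all that it offers.
- The arm moves only by the tool carry_out, never from a script. Its argument "deltas" is a list of rows, each a list of 7 numbers: the shift along the tool's x, y, z in cm, then the turn, a rotation vector about the tool's x, y, z in rad, then the opening, from 0 (shut) to 1 (fully open). A call has exactly 8 rows; each row shifts and turns the commanded pose from where the row before left it, along the tool's axes as they then stand; what a row does not reach is not made up. A row lasts 1/12 s, in which the tool goes at most 41.7 mm and 7.16 degrees, less where a joint would pass 70% of its speed; a pose out of reach is approached as far as the arm can. A call is refused whole if a number of a shift passes 4.17 or a number of a turn 0.125, either way. A call with a gripper value outside its range is refused whole. The fingers move at their own pace and stop on an object; "force" is the grip in N (left out, the last holds). Time passes only in rows, so rows that do not move let the fingers close, or fill a call up. It gives the time, the measured TCP pose, the force, the opening and the grip force at its end, in the units of the state.
- robot.observe(): the state, without advancing time (a new reading comes with each control period).
- cams.read_camera(name): name is "side" or "top"; returns a dict with "image" (400x640x3 uint8, blue, green, red), "depth" (400x640 float32, m along the optical axis (not along the pixel's ray), 0 where there is no reading), "fx", "fy", "cx", "cy" (pixels), "world_to_cam" (4x4, takes a point from world to camera coordinates). Camera axes: x right, y up, looking along -z (the intrinsics and any distortion apply to the point x, -y, -z); pixel columns grow to the right and rows downward; lengths in m; the calibration is good to about 2 mm. A picture is of the moment at which its call begins.
- robot.hand_in(): hands the job in; it is judged then, once.
The state is a dict: "time": time; "qpos": joint angles; "qvel": joint speeds; "joint_efforts": joint torques, N m; "tool_pos": TCP position; "tool_rot": TCP orientation; "contact_force": force on the tool from outside, world axes, zero at the start; "torque": the same for the moment, N m; "opening": finger opening in m; "grip_force": force on a finger pad.
Only numpy, scipy, OpenCV 4.12 (cv2) and the standard library are available. Lean on these libraries where they do the work, as an engineer would, in place of code of your own. Each camera call takes 0.05 s, during which the arm holds its last target. There are 200 camera calls.

## Working session

There is one attempt and no reset: what is moved stays moved. The work goes in short steps, Python scripts to look and compute and a tool call to move; the robot and the scene stay as the last step left them, time stands still between calls to the robot, and variables do not carry over. Pictures are saved under pics/ and viewed, at most 10 in all, crops included, and the job is handed in when it is done.

Besides the shell and the picture viewer there is one more tool, called after "Emit:" as name(argument=value, ...), one argument or row to a line, values as JSON. carry_out: Moves the arm, as the interface text tells. Its arguments: {"type":"object","properties":{"deltas":{"type":"array","items":{"type":"array","items":{"type":"number"}}},"force":{"type":"number"}},"required":["deltas"]}

```bash
mkdir -p pics; cat > h.py <<'E'
import numpy as np, cv2
from cell import robot, cams
def cam(n): return cams.read_camera(n)
def ray(c,u,v):
    M=np.linalg.inv(c["world_to_cam"]); d=np.array([(u-c["cx"])/c["fx"],-(v-c["cy"])/c["fy"],-1])
    return M[:3,3], M[:3,:3]@d
def onz(c,u,v,z):
    o,d=ray(c,u,v); return o+d*(z-o[2])/d[2]
def dep(c):
    v,u=np.mgrid[0:400,0:640]; D=c["depth"]
    P=np.stack([(u-c["cx"])/c["fx"]*D,-(v-c["cy"])/c["fy"]*D,-D],-1)
    M=np.linalg.inv(c["world_to_cam"]); return P@M[:3,:3].T+M[:3,3]
E
python3 - <<'E'
from h import *
for n in("top","side"):
    c=cam(n); cv2.imwrite(f"pics/{n}0.png",c["image"]); print(n,c["fx"],c["cx"],c["cy"],np.linalg.inv(c["world_to_cam"]).round(3).tolist(),c.keys())
s=robot.observe(); print(s["time"],s["tool_pos"],s["tool_rot"],s["opening"],robot.nose_length)
E
```

```text
top 380.5408347531379 317.5269373399232 201.88351268114053 [[-0.017, 0.992, -0.122, 0.364], [-1.0, -0.017, 0.001, 0.056], [-0.001, 0.122, 0.993, 1.347], [0.0, 0.0, 0.0, 1.0]] dict_keys(['image', 'depth', 'fx', 'fy', 'cx', 'cy', 'world_to_cam'])
side 400.95368742148287 310.0370955293153 193.378971039854 [[0.999, -0.035, 0.017, 0.527], [0.035, 0.575, -0.818, -0.999], [0.019, 0.818, 0.575, 0.793], [0.0, 0.0, 0.0, 1.0]] dict_keys(['image', 'depth', 'fx', 'fy', 'cx', 'cy', 'world_to_cam'])
0.1 [0.22852633 0.47227932 0.23412822] [-3.14027210e+00 -1.90403540e-04  2.69077194e+00] 0.0919791103730987 0.008
```

View pics/top0.png

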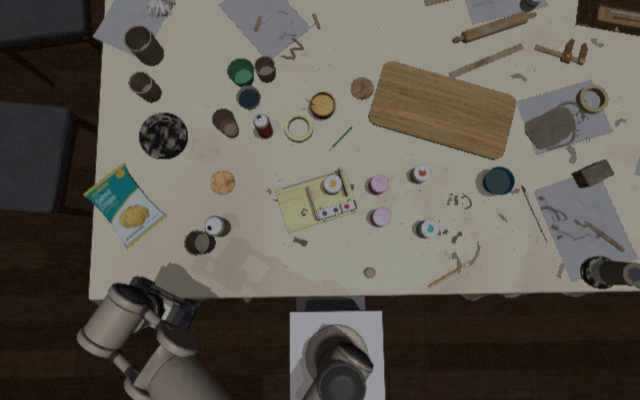

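View pics/side0.png

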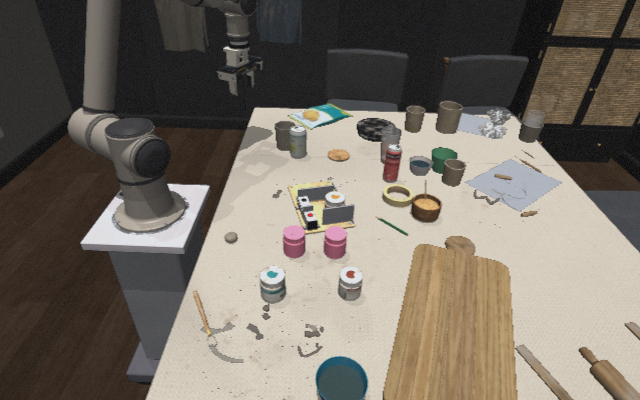

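```bash
python3 - <<'E'
from h import *
a=cv2.imread("pics/top0.png")[155:250,265:455]; b=cv2.imread("pics/side0.png")[170:310,250:390]
a=cv2.resize(a,None,fx=4,fy=4,interpolation=cv2.INTER_CUBIC);cv2.imwrite("pics/a.png",a)
cv2.imwrite("pics/b.png",cv2.resize(b,None,fx=4.2,fy=4.2,interpolation=cv2.INTER_CUBIC))
E
```

```text
(no output)
```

View pics/a.png

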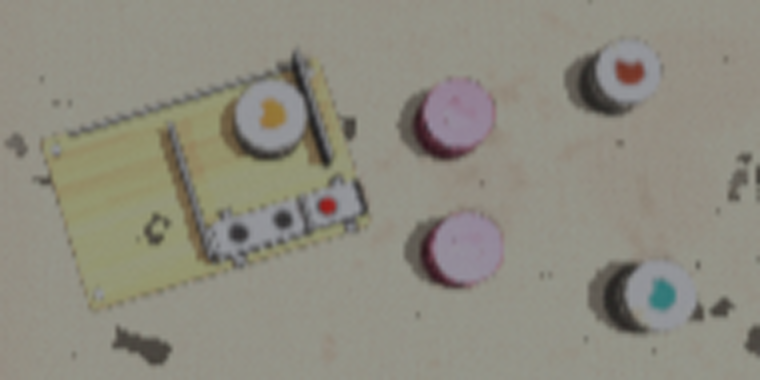

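View pics/b.png

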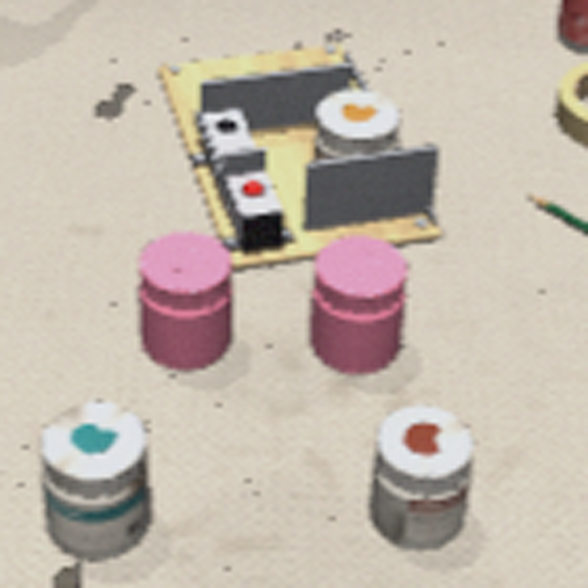

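```bash
cat > m.py <<'E'
from h import *
from scipy.optimize import least_squares
def blob(c,lo,hi,roi,minv=0):
    u0,v0,u1,v1=roi; hsv=cv2.cvtColor(c["image"],cv2.COLOR_BGR2HSV)
    m=cv2.inRange(hsv,lo,hi); k=np.zeros_like(m); k[v0:v1,u0:u1]=m[v0:v1,u0:u1]
    n,l,st,ce=cv2.connectedComponentsWithStats(k); i=1+np.argmax(st[1:,4]); return ce[i],st[i,4],l==i
E
python3 - <<'E'
from m import *
t=cam("top"); s=cam("side")
print("btn top",blob(t,(0,150,80),(8,255,255),(338,198,356,215))[:2]); print("btn side",blob(s,(0,150,80),(8,255,255),(300,205,320,225))[:2])
bt=blob(t,(0,150,80),(8,255,255),(338,198,356,215))[0]; bs=blob(s,(0,150,80),(8,255,255),(300,205,320,225))[0]
print(onz(t,*bt,.047),onz(s,*bs,.047))
hsv=cv2.cvtColor(t["image"],cv2.COLOR_BGR2HSV)
ym=cv2.inRange(hsv,(22,70,60),(35,255,255)); ym[:155]=0;ym[250:]=0;ym[:,:265]=0;ym[:,370:]=0
p=np.argwhere(ym)[:,::-1]; hull=cv2.convexHull(p.astype(np.float32))
q=cv2.boxPoints(cv2.minAreaRect(np.array([onz(t,*x[0],.008)[:2] for x in hull]).astype(np.float32)*1000)); print("board",q)
Pt,Ps=dep(t),dep(s)
hh=np.concatenate([Pt[155:250,265:470].reshape(-1,3),Ps[150:310,200:400].reshape(-1,3)])
# jar lids by depth
for n,px in(("teal",(430,228)),("red",(421,173)),("ochre",(332,184)),("pinkA",(379,184)),("pinkB",(380,217))):
    c0=onz(t,*px,.073)[:2]
    for P in(Pt,Ps):
        X=P.reshape(-1,3); X=X[(np.hypot(*(X[:,:2]-c0).T)<.045)&(X[:,2]>.058)&(X[:,2]<.085)]
        if len(X)<5: print(n,len(X));continue
        (c,r)=cv2.minEnclosingCircle((X[:,:2]*1000).astype(np.float32)); print(n,len(X),np.round(c,1),round(r,1),np.median(X[:,2]).round(4))
# spots & lids colour
for n,lo,hi,rt,rs in(("teal",(80,80,60),(100,255,255),(418,218,442,240),(258,265,288,285)),):
    for c,r in((t,rt),(s,rs)):
        b=blob(c,lo,hi,r); print(n,b[:2],onz(c,*b[0],.073))
# dark holes
g=t["image"].max(2); print(g[200:222,312:362])
E
```

```text
btn top (array([346.5, 206. ]), np.int32(8))
btn side (array([309.55555556, 214.33333333]), np.int32(9))
[ 0.50780847 -0.044436    0.047     ] [ 0.50703728 -0.0482912   0.047     ]
board [[423.4238   159.68588 ]
 [498.96786  -84.793335]
 [634.33496  -42.96489 ]
 [558.7909   201.51433 ]]
teal 270 [ 426.2 -319.1] 30.4 0.0733
teal 441 [ 424.7 -320.8] 31.7 0.0719
red 219 [ 618.7 -303.3] 28.9 0.067
red 344 [ 617.9 -305.4] 29.6 0.0653
ochre 269 [583.2  -3.6] 37.0 0.0804
ochre 301 [584.5  -4.1] 36.3 0.0786
pinkA 254 [ 583.9 -156. ] 30.5 0.0734
pinkA 324 [ 582.4 -157.9] 31.3 0.0713
pinkB 263 [ 468.8 -158.7] 30.7 0.0735
pinkB 321 [ 468.1 -161.2] 31.0 0.0717
teal (array([430.22580645, 228.32258065]), np.int32(31)) [ 0.42500583 -0.32034407  0.073     ]
teal (array([271.56862745, 274.        ]), np.int32(51)) [ 0.42422257 -0.32029371  0.073     ]
[[117 142 146 ... 146 147 148]
 [113 126 144 ... 148 147 148]
 [109 117 146 ... 147 148 148]
 ...
 [148 146 120 ... 147 148 145]
 [149 146 138 ... 146 147 147]
 [149 148 147 ... 148 147 148]]
```

```bash
python3 - <<'E'
from m import *
t=cam("top"); s=cam("side")
th=np.radians(17.2); R=np.array([[np.cos(th),-np.sin(th)],[np.sin(th),np.cos(th)]]); O=np.array([.531,.055])
g=cv2.cvtColor(t["image"],cv2.COLOR_BGR2GRAY).astype(float)
for n,c in(("top",t),("side",s)):
    X=dep(c)[140:320].reshape(-1,3); h=np.c_[(X[:,:2]-O)@R,X[:,2]]*1000
    inb=lambda a,b,cc,d,e,f:h[(h[:,0]>a)&(h[:,0]<b)&(h[:,1]>cc)&(h[:,1]<d)&(h[:,2]>e)&(h[:,2]<f)]
    pr=lambda nm,q:print(n,nm,len(q),np.percentile(q,[2,50,98],axis=0).round(1).tolist() if len(q) else '')
    pr("tubetop",inb(-75,-25,-130,15,38,46))
    q=inb(-75,-25,-120,10,38,46); print("slope",np.polyfit(q[:,1],q[:,0],1))
    pr("fixed",inb(-30,100,-125,-97,55,75)); q=inb(-10,80,-125,-97,30,75); print(np.polyfit(q[:,0],q[:,1],1))
    pr("slid",inb(-20,70,-10,50,30,70)); q=inb(-20,60,-10,50,30,70); print(np.polyfit(q[:,0],q[:,1],1))
    q=inb(0,70,-100,-30,68,80); pr("ochre",q); print(cv2.minEnclosingCircle(q[:,:2].astype(np.float32)))
    pr("board",inb(-100,110,-160,160,4,12))
# holes
for z,u0,v0 in((.042,335.75,209.7),(.042,324.5,213.2)):
    u,v=int(u0),int(v0); w=140-g[v-4:v+6,u-4:u+6]; w=np.clip(w,0,None)*(w>30)
    yy,xx=np.mgrid[v-4:v+6,u-4:u+6]; a=(w*xx).sum()/w.sum(); b=(w*yy).sum()/w.sum()
    print("hole",a,b,(R.T@(onz(t,a,b,z)[:2]-O))*1000)
for c,p in((t,(346.5,206)),(s,(309.56,214.33))): print("btn",(R.T@(onz(c,*p,.047)[:2]-O))*1000)
E
```

```text
top tubetop 287 [[-66.5, -118.4, 38.7], [-50.9, -45.5, 42.9], [-35.2, 11.5, 45.8]]
slope [-3.85037841e-03 -5.09727689e+01]
top fixed 65 [[-12.9, -105.1, 55.9], [31.5, -101.6, 69.4], [81.3, -99.0, 73.1]]
[-1.07667519e-02 -1.01102842e+02]
top slid 38 [[-15.8, 16.5, 44.8], [19.4, 19.7, 66.1], [54.2, 22.5, 69.7]]
[-1.13776608e-02  1.98322555e+01]
top ochre 95 [[6.1, -99.4, 70.8], [35.1, -66.4, 78.5], [62.4, -37.5, 80.0]]
((26.57038688659668, -69.5724868774414), 37.981590270996094)
top board 2114 [[-86.0, -138.6, 4.2], [4.0, 38.4, 8.3], [95.9, 135.9, 11.8]]
side tubetop 226 [[-68.0, -121.9, 38.8], [-52.0, -70.0, 41.7], [-35.6, 8.6, 45.5]]
slope [ 1.34467988e-02 -5.10696305e+01]
side fixed 151 [[-15.0, -109.4, 55.1], [32.1, -105.2, 64.4], [81.2, -100.7, 71.3]]
[-2.11669033e-02 -1.04809779e+02]
side slid 211 [[-19.2, 12.8, 30.8], [14.5, 16.6, 51.2], [55.6, 21.9, 66.5]]
[-0.01744463 17.06196802]
side ochre 151 [[5.9, -96.3, 68.6], [31.9, -76.3, 78.4], [61.6, -39.4, 80.0]]
((34.933387756347656, -66.60108184814453), 31.767440795898438)
side board 842 [[-73.5, -126.6, 4.5], [-12.1, -15.3, 7.9], [79.6, 129.7, 11.4]]
hole 336.1249142072752 209.06863417982154 [-50.06059801 -51.26865427]
hole 324.33040540540543 213.3581081081081 [-51.45875869  -7.9752412 ]
btn [-51.55838961 -88.13113442]
btn [-53.41787272 -91.57341572]
```

```bash
cat > p.py <<'E'
from h import *
th=np.radians(16.8); O=np.array([.530,.0547]); R=np.array([[np.cos(th),-np.sin(th)],[np.sin(th),np.cos(th)]])
W=lambda x,y:O+R@(np.array([x,y])/1000)
def togo(xy,tipz,yaw=np.radians(106.8)):
    s=robot.observe(); p=s["tool_pos"]; psi=s["tool_rot"][2]
    d=np.array([*xy,tipz+.008])-p; print("t",round(s["time"],2),"pos",p.round(4),"rot",s["tool_rot"].round(3),"F",s["contact_force"].round(1),"holder",((p[:2]-O)@R*1000).round(1),"tip",round(p[2]-.008,4))
    D=d[:2]*100; w=(psi-yaw+np.pi)%(2*np.pi)-np.pi
    print("tool dx,dy,dz cm",(D@[np.cos(psi),np.sin(psi)]).round(2),(D@[np.sin(psi),-np.cos(psi)]).round(2),(-d[2]*100).round(2),"turn z",round(w,3)); return D,psi,w
E
python3 - <<'E'
from p import *
D,psi,w=togo(W(-50,-83.5),.080)
n=15;d=D/n
for i in range(8):
    a=psi-w/8*i; print((d@[np.cos(a),np.sin(a)]).round(2),(d@[np.sin(a),-np.cos(a)]).round(2),(w/8).round(3))
print(W(35,11))
E
```

```text
t 0.3 pos [0.2287 0.4725 0.2345] rot [-3.141 -0.     2.691] F [ 0.3 -0.3 -0.3] holder [-167.7  487. ] tip 0.2265
tool dx,dy,dz cm -47.3 -34.0 14.65 turn z 0.827
-3.15 -2.27 0.103
-3.37 -1.93 0.103
-3.55 -1.57 0.103
-3.69 -1.2 0.103
-3.8 -0.81 0.103
-3.86 -0.41 0.103
-3.88 -0.01 0.103
-3.86 0.39 0.103
[0.56032683 0.07534663]
```

Emit:
carry_out(
  deltas=[
    [-3.15, -2.27, 0, 0, 0, 0.103, 0],
    [-3.37, -1.93, 0, 0, 0, 0.103, 0],
    [-3.55, -1.57, 0, 0, 0, 0.103, 0],
    [-3.69, -1.2, 0, 0, 0, 0.103, 0],
    [-3.8, -0.81, 0, 0, 0, 0.103, 0],
    [-3.86, -0.41, 0, 0, 0, 0.103, 0],
    [-3.88, 0, 0, 0, 0, 0.103, 0],
    [-3.86, 0.39, 0, 0, 0, 0.103, 0],
  ],
  force=20,
)

```text
time: 0.97
tool_pos: [0.3776, 0.1981, 0.2349]
tool_rot: [3.141, -0.0, 1.862]
contact_force: [0.2, 0.7, -0.3]
opening: 0.0429
grip_force: 0.0
```

```bash
python3 -c "
from p import *
togo(W(-50,-83.5),.080)"
```

```text
t 0.97 pos [0.3776 0.1981 0.2349] rot [ 3.141 -0.     1.862] F [ 0.2  0.7 -0.3] holder [-104.5  181.3] tip 0.2269
tool dx,dy,dz cm -26.47 5.5 14.69 turn z -0.002
```

Emit:
carry_out(
  deltas=[
    [-3.7, 0.8, 1, 0, 0, 0, 0],
    [-3.7, 0.8, 2, 0, 0, 0, 0],
    [-3.7, 0.8, 2, 0, 0, 0, 0],
    [-3.7, 0.8, 2, 0, 0, 0, 0],
    [-3.7, 0.8, 2, 0, 0, 0, 0],
    [-3.7, 0.8, 2, 0, 0, 0, 0],
    [-3.5, 0.7, 2, 0, 0, 0, 0],
    [0, 0, 0, 0, 0, 0, 0],
  ],
)

```text
time: 1.63
tool_pos: [0.5034, -0.0304, 0.1038]
tool_rot: [-3.139, -0.0, 1.862]
contact_force: [-0.6, 0.2, 0.9]
opening: 0.0004
grip_force: 0.0
```

```bash
python3 -c "
from p import *
togo(W(-50,-83.5),.055)"
```

```text
t 1.63 pos [ 0.5034 -0.0304  0.1038] rot [-3.139 -0.     1.862] F [-0.6  0.2  0.9] holder [-50.1 -73.8] tip 0.0958
tool dx,dy,dz cm -0.97 0.01 4.08 turn z -0.002
```

Emit:
carry_out(
  deltas=[
    [0, 0, 0.5, 0, 0, 0, 0],
    [0, 0, 0.5, 0, 0, 0, 0],
    [0, 0, 0.5, 0, 0, 0, 0],
    [0, 0, 0, 0, 0, 0, 0],
    [0, 0, 0, 0, 0, 0, 0],
    [0, 0, 0, 0, 0, 0, 0],
    [0, 0, 0, 0, 0, 0, 0],
    [0, 0, 0, 0, 0, 0, 0],
  ],
)

```text
time: 2.3
tool_pos: [0.5024, -0.0253, 0.0928]
tool_rot: [3.141, 0.0, 1.867]
contact_force: [0.2, 0.3, -0.1]
opening: 0.0004
grip_force: 0.0
```

```bash
python3 -c "
from p import *
togo(W(-50,-83.5),.055)
for n in ('top','side'):
    c=cam(n); cv2.imwrite('pics/%s1.png'%n,c['image'])
s=cv2.imread('pics/side1.png')[170:270,250:370]; cv2.imwrite('pics/c.png',cv2.resize(s,None,fx=5,fy=5,interpolation=cv2.INTER_CUBIC))"
```

```text
t 2.3 pos [ 0.5024 -0.0253  0.0928] rot [3.141 0.    1.867] F [ 0.2  0.3 -0.1] holder [-49.5 -68.6] tip 0.0848
tool dx,dy,dz cm -1.49 -0.05 2.98 turn z 0.003
```

View pics/c.png

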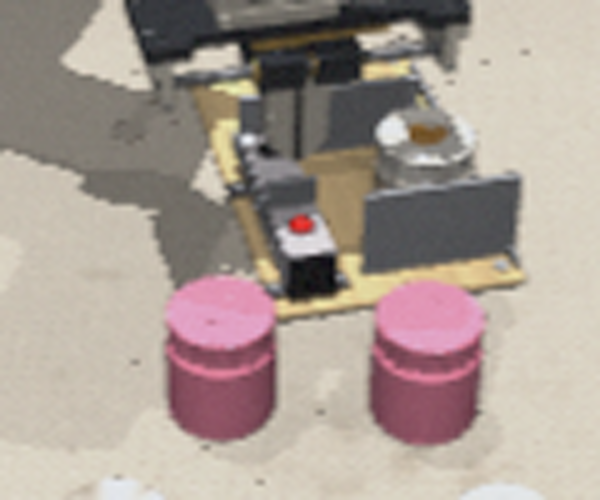

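Emit:
carry_out(
  deltas=[
    [-0.8, 0, 0, 0, 0, 0, 0],
    [-0.8, -0.05, 0, 0, 0, 0, 0],
    [0, 0, 0, 0, 0, 0, 0],
    [0, 0, 0.7, 0, 0, 0, 0],
    [0, 0, 0.7, 0, 0, 0, 0],
    [0, 0, 0.7, 0, 0, 0, 0],
    [0, 0, 0.7, 0, 0, 0, 0],
    [0, 0, 0, 0, 0, 0, 0],
  ],
)

```text
time: 3.07
tool_pos: [0.5052, -0.0406, 0.0625]
tool_rot: [-3.139, -0.002, 1.867]
contact_force: [-0.4, -0.8, -0.2]
opening: 0.0001
grip_force: 0.0
```

```bash
python3 -c "
from p import *
togo(W(-50,-83.5),.042)"
```

```text
t 3.07 pos [ 0.5052 -0.0406  0.0625] rot [-3.139e+00 -2.000e-03  1.867e+00] F [-0.4 -0.8 -0.2] holder [-51.3 -84.1] tip 0.0545
tool dx,dy,dz cm 0.06 0.13 1.25 turn z 0.003
```

Emit:
carry_out(
  deltas=[
    [0, 0, 0.3, 0, 0, 0, 0],
    [0, 0, 0.3, 0, 0, 0, 0],
    [0, 0, 0.2, 0, 0, 0, 0],
    [0, 0, 0.2, 0, 0, 0, 0],
    [0, 0, 0.2, 0, 0, 0, 0],
    [0, 0, 0.1, 0, 0, 0, 0],
    [0, 0, 0, 0, 0, 0, 0],
    [0, 0, 0, 0, 0, 0, 0],
  ],
)

```text
time: 3.73
tool_pos: [0.5065, -0.041, 0.0517]
tool_rot: [3.141, 0.0, 1.867]
contact_force: [-0.8, 0.6, 4.5]
opening: 0.0004
grip_force: 2.3
```

```bash
python3 -c "
from p import *
togo(W(-50,-83.5),.042)"
```

```text
t 3.73 pos [ 0.5065 -0.041   0.0517] rot [3.141 0.    1.867] F [-0.8  0.6  4.5] holder [-50.1 -84.8] tip 0.0437
tool dx,dy,dz cm 0.13 0.01 0.17 turn z 0.003
```

Emit:
carry_out(
  deltas=[
    [0, 0, 0.1, 0, 0, 0, 0],
    [0, 0, 0.1, 0, 0, 0, 0],
    [0, 0, 0.1, 0, 0, 0, 0],
    [0, 0, 0, 0, 0, 0, 0],
    [0.1, 0, 0, 0, 0, 0, 0],
    [0.1, 0, 0, 0, 0, 0, 0],
    [0.1, 0, 0, 0, 0, 0, 0],
    [0, 0, 0, 0, 0, 0, 0],
  ],
)

```text
time: 4.4
tool_pos: [0.5066, -0.0403, 0.05]
tool_rot: [3.14, 0.004, 1.868]
contact_force: [-4.3, -9.0, 14.9]
opening: 0.0004
grip_force: 8.0
```

```bash
python3 -c "
from p import *
togo(W(-50,-81.5),.042)"
```

```text
t 4.4 pos [ 0.5066 -0.0403  0.05  ] rot [3.14  0.004 1.868] F [-4.3 -9.  14.9] holder [-49.8 -84.2] tip 0.042
tool dx,dy,dz cm 0.27 -0.02 0.0 turn z 0.004
```

Emit:
carry_out(
  deltas=[
    [0.15, 0, -0.05, 0, 0, 0, 0],
    [0.15, 0, 0, 0, 0, 0, 0],
    [0.15, 0, 0, 0, 0, 0, 0],
    [0.15, 0, 0, 0, 0, 0, 0],
    [0.15, 0, 0, 0, 0, 0, 0],
    [0.15, 0, 0, 0, 0, 0, 0],
    [0, 0, 0, 0, 0, 0, 0],
    [0, 0, 0, 0, 0, 0, 0],
  ],
)

```text
time: 5.07
tool_pos: [0.5053, -0.0321, 0.0503]
tool_rot: [3.137, 0.006, 1.867]
contact_force: [1.5, -11.1, 9.2]
opening: 0.0003
grip_force: 7.4
```

```bash
python3 -c "
from p import *
togo(W(-50,-81.5),.042)"
```

```text
t 5.07 pos [ 0.5053 -0.0321  0.0503] rot [3.137 0.006 1.867] F [  1.5 -11.1   9.2] holder [-48.7 -76. ] tip 0.0423
tool dx,dy,dz cm -0.55 -0.13 0.03 turn z 0.003
```

Emit:
carry_out(
  deltas=[
    [0.15, 0, 0, 0, 0, 0, 0],
    [0.15, 0, 0, 0, 0, 0, 0],
    [0.15, 0, 0, 0, 0, 0, 0],
    [0.15, 0, 0, 0, 0, 0, 0],
    [0.15, 0, 0, 0, 0, 0, 0],
    [0.15, 0, 0, 0, 0, 0, 0],
    [0, 0, 0, 0, 0, 0, 0],
    [0, 0, 0, 0, 0, 0, 0],
  ],
)

```text
time: 5.73
tool_pos: [0.5027, -0.0229, 0.0502]
tool_rot: [3.137, 0.005, 1.867]
contact_force: [1.7, -7.2, 9.7]
opening: 0.0002
grip_force: 4.9
```

```bash
python3 -c "
from p import *
togo(W(-50,-41.5),.052)"
```

```text
t 5.73 pos [ 0.5027 -0.0229  0.0502] rot [3.137 0.005 1.867] F [ 1.7 -7.2  9.7] holder [-48.6 -66.3] tip 0.0422
tool dx,dy,dz cm 2.48 -0.13 -0.98 turn z 0.003
```

Emit:
carry_out(
  deltas=[
    [0, 0, -0.4, 0, 0, 0, 0],
    [0, 0, -0.4, 0, 0, 0, 0],
    [0, 0, -0.4, 0, 0, 0, 0],
    [0.3, 0, 0, 0, 0, 0, 0],
    [0.3, 0, 0, 0, 0, 0, 0],
    [0.3, 0, 0, 0, 0, 0, 0],
    [0.3, 0, 0, 0, 0, 0, 0],
    [0, 0, 0, 0, 0, 0, 0],
  ],
)

```text
time: 6.4
tool_pos: [0.4964, -0.0087, 0.0609]
tool_rot: [-3.141, -0.001, 1.867]
contact_force: [0.5, -1.1, 0.3]
opening: 0.0002
grip_force: 0.5
```

```bash
python3 -c "
from p import *
togo(W(-50,-41.5),.052)"
```

```text
t 6.4 pos [ 0.4964 -0.0087  0.0609] rot [-3.141e+00 -1.000e-03  1.867e+00] F [ 0.5 -1.1  0.3] holder [-50.4 -51. ] tip 0.0529
tool dx,dy,dz cm 0.94 0.05 0.09 turn z 0.003
```

Go on gently, 0.7 cm more.

Emit:
carry_out(
  deltas=[
    [0.1, 0, 0, 0, 0, 0, 0],
    [0.1, 0, 0, 0, 0, 0, 0],
    [0.1, 0, 0, 0, 0, 0, 0],
    [0.1, 0, 0, 0, 0, 0, 0],
    [0.1, 0, 0, 0, 0, 0, 0],
    [0.1, 0, 0, 0, 0, 0, 0],
    [0.1, 0, 0, 0, 0, 0, 0],
    [0, 0, 0, 0, 0, 0, 0],
  ],
)

```text
time: 7.07
tool_pos: [0.4944, -0.0024, 0.0607]
tool_rot: [-3.141, -0.001, 1.867]
contact_force: [0.7, 0.7, -0.4]
opening: 0.0007
grip_force: 0.0
```

Emit:
carry_out(
  deltas=[
    [0.06, 0, 0, 0, 0, 0, 0],
    [0.06, 0, 0, 0, 0, 0, 0],
    [0.06, 0, 0, 0, 0, 0, 0],
    [0.06, 0, 0, 0, 0, 0, 0],
    [0.06, 0, 0, 0, 0, 0, 0],
    [0, 0, 0, 0, 0, 0, 0],
    [0, 0, 0, 0, 0, 0, 0],
    [0, 0, 0, 0, 0, 0, 0],
  ],
)

```text
time: 7.73
tool_pos: [0.4939, 0.0001, 0.0609]
tool_rot: [3.141, -0.0, 1.867]
contact_force: [-0.5, 0.1, -0.2]
opening: 0.0005
grip_force: 0.1
```

```bash
python3 -c "
from p import *
togo(W(-50,-41.5),.052)"
```

```text
t 7.73 pos [4.939e-01 1.000e-04 6.090e-02] rot [ 3.141 -0.     1.867] F [-0.5  0.1 -0.2] holder [-50.3 -41.8] tip 0.0529
tool dx,dy,dz cm 0.03 0.03 0.09 turn z 0.003
```

Emit:
carry_out(
  deltas=[
    [0.05, 0, 0, 0, 0, 0, 0],
    [0.05, 0, 0, 0, 0, 0, 0],
    [0.05, 0, 0, 0, 0, 0, 0],
    [0.05, 0, 0, 0, 0, 0, 0],
    [0, 0, 0, 0, 0, 0, 0],
    [0, 0, 0, 0, 0, 0, 0],
    [0, 0, 0, 0, 0, 0, 0],
    [0, 0, 0, 0, 0, 0, 0],
  ],
)

```text
time: 8.4
tool_pos: [0.4935, 0.0016, 0.0609]
tool_rot: [3.141, 0.001, 1.867]
contact_force: [0.4, -4.4, -1.5]
opening: 0.0005
grip_force: 2.5
```

```bash
python3 -c "
from p import *
togo(W(-50,-41.5),.052)
c=cam('side'); cv2.imwrite('pics/d.png',cv2.resize(c['image'][170:250,280:370],None,fx=6,fy=6,interpolation=cv2.INTER_CUBIC))"
```

```text
t 8.4 pos [0.4935 0.0016 0.0609] rot [3.141e+00 1.000e-03 1.867e+00] F [ 0.4 -4.4 -1.5] holder [-50.3 -40.2] tip 0.0529
tool dx,dy,dz cm -0.13 0.03 0.09 turn z 0.003
```

View pics/d.png

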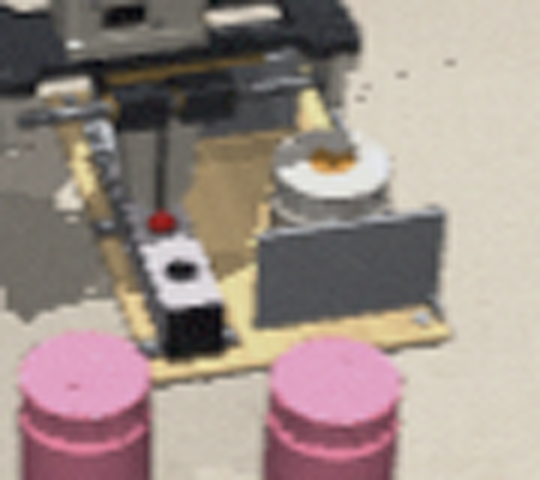

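Emit:
carry_out(
  deltas=[
    [-0.4, 0, 0, 0, 0, 0, 0],
    [0, 0, -0.5, 0, 0, 0, 0],
    [0, 0, -1.5, 0, 0, 0, 0],
    [0, 0, -2.5, 0, 0, 0, 0],
    [0, 0, -2.5, 0, 0, 0, 0],
    [0, 0, -1, 0, 0, 0, 0.4],
    [0, 0, 0, 0, 0, 0, 1],
    [0, 0, 0, 0, 0, 0, 1],
  ],
)

```text
time: 9.12
tool_pos: [0.4945, -0.0015, 0.1413]
tool_rot: [3.14, -0.0, 1.867]
contact_force: [0.1, -1.1, -1.8]
opening: 0.016
grip_force: 0.0
```

```bash
python3 -c "
from p import *
togo(np.array([.4253,-.3203]),.100)
from m import blob
for n,r in(('top',(325,198,350,220)),('side',(295,195,320,225))):
    c=cam(n); b=blob(c,(0,150,60),(8,255,255),r); print(b[:2],(R.T@(onz(c,*b[0],.047)[:2]-O))*1000)
    X=dep(c)[140:320].reshape(-1,3); h=np.c_[(X[:,:2]-O)@R,X[:,2]]*1000
    q=h[(abs(h[:,0]-20)<35)&(h[:,1]>30)&(h[:,1]<80)&(h[:,2]>30)&(h[:,2]<70)]; print(len(q),np.percentile(q,[5,50,95],axis=0).round(1).tolist())
"
```

```text
t 9.12 pos [ 0.4945 -0.0015  0.1413] rot [ 3.14  -0.     1.867] F [ 0.1 -1.1 -1.8] holder [-50.2 -43.6] tip 0.1333
tool dx,dy,dz cm -28.47 -15.92 3.33 turn z 0.003Traceback (most recent call last):
  File "<string>", line 6, in <module>
    c=cam(n); b=blob(c,(0,150,60),(8,255,255),r); print(b[:2],(R.T@(onz(c,*b[0],.047)[:2]-O))*1000)
                ~~~~^^^^^^^^^^^^^^^^^^^^^^^^^^^^
  File "m.py", line 6, in blob
    n,l,st,ce=cv2.connectedComponentsWithStats(k); i=1+np.argmax(st[1:,4]); return ce[i],st[i,4],l==i
                                                       ~~~~~~~~~^^^^^^^^^^
    return _wrapfunc(a, 'argmax', axis=axis, out=out, **kwds)
    return bound(*args, **kwds)
ValueError: attempt to get argmax of an empty sequence
```

Arm hides it in the top view; go over the jar and look then.

Emit:
carry_out(
  deltas=[
    [-2, -1.15, 0, 0, 0, 0, 1],
    [-3.5, -1.95, 0, 0, 0, 0, 1],
    [-3.5, -1.95, 0, 0, 0, 0, 1],
    [-3.5, -1.95, 0, 0, 0, 0, 1],
    [-3.5, -1.95, 0, 0, 0, 0, 1],
    [-3.5, -1.95, 0, 0, 0, 0, 1],
    [-3.5, -1.95, 0, 0, 0, 0, 1],
    [-2.5, -1.4, 0, 0, 0, 0, 1],
  ],
)

```text
time: 9.83
tool_pos: [0.431, -0.2898, 0.1394]
tool_rot: [-3.14, -0.002, 1.865]
contact_force: [-1.0, -0.9, -0.3]
opening: 0.0731
grip_force: 0.0
```

Emit:
carry_out(
  deltas=[
    [-1.5, -0.85, 0, 0, 0, 0, 1],
    [-1, -0.55, 0, 0, 0, 0, 1],
    [-0.5, -0.3, 0, 0, 0, 0, 1],
    [0, 0, 0, 0, 0, 0, 1],
    [0, 0, 0, 0, 0, 0, 1],
    [0, 0, 0, 0, 0, 0, 1],
    [0, 0, 0, 0, 0, 0, 1],
    [0, 0, 0, 0, 0, 0, 1],
  ],
)

```text
time: 10.5
tool_pos: [0.4254, -0.32, 0.141]
tool_rot: [3.141, -0.0, 1.868]
contact_force: [-0.8, -0.2, 0.0]
opening: 0.0924
grip_force: 0.0
```

```bash
python3 -c "
from p import *
togo(np.array([.4253,-.3203]),.031)
from m import blob
for n,r in(('top',(325,198,350,220)),('side',(295,195,320,225))):
    c=cam(n); b=blob(c,(0,150,60),(8,255,255),r); print(b[:2],(R.T@(onz(c,*b[0],.047)[:2]-O))*1000)
    X=dep(c)[140:320].reshape(-1,3); h=np.c_[(X[:,:2]-O)@R,X[:,2]]*1000
    q=h[(abs(h[:,0]-20)<35)&(h[:,1]>30)&(h[:,1]<80)&(h[:,2]>30)&(h[:,2]<70)]; print(len(q),np.percentile(q,[5,50,95],axis=0).round(1).tolist())
    q=h[(abs(h[:,0]+50)<12)&(h[:,1]>-95)&(h[:,1]<-20)&(h[:,2]>46)]; print('btn/tab',len(q),np.percentile(q,[5,50,95],axis=0).round(1).tolist())
"
```

```text
t 10.5 pos [ 0.4254 -0.32    0.141 ] rot [ 3.141 -0.     1.868] F [-0.8 -0.2  0. ] holder [-208.5 -328.5] tip 0.133
tool dx,dy,dz cm -0.02 -0.02 10.2 turn z 0.004
(array([335. , 209.5]), np.int32(8)) [-49.31198399 -47.09269158]
32 [[-9.8, 57.5, 61.0], [18.7, 60.1, 67.0], [47.8, 63.1, 68.1]]
btn/tab 41 [[-60.6, -81.5, 46.1], [-50.2, -48.5, 48.4], [-39.8, -24.7, 65.8]]Traceback (most recent call last):
  File "<string>", line 6, in <module>
    c=cam(n); b=blob(c,(0,150,60),(8,255,255),r); print(b[:2],(R.T@(onz(c,*b[0],.047)[:2]-O))*1000)
                ~~~~^^^^^^^^^^^^^^^^^^^^^^^^^^^^
  File "m.py", line 6, in blob
    n,l,st,ce=cv2.connectedComponentsWithStats(k); i=1+np.argmax(st[1:,4]); return ce[i],st[i,4],l==i
                                                       ~~~~~~~~~^^^^^^^^^^
    return _wrapfunc(a, 'argmax', axis=axis, out=out, **kwds)
    return bound(*args, **kwds)
ValueError: attempt to get argmax of an empty sequence
```

Emit:
carry_out(
  deltas=[
    [0, 0, 1.2, 0, 0, 0, 1],
    [0, 0, 2, 0, 0, 0, 1],
    [0, 0, 2, 0, 0, 0, 1],
    [0, 0, 2, 0, 0, 0, 1],
    [0, 0, 1.5, 0, 0, 0, 1],
    [0, 0, 1, 0, 0, 0, 1],
    [0, 0, 0.5, 0, 0, 0, 1],
    [0, 0, 0, 0, 0, 0, 1],
  ],
  force=20,
)

```text
time: 11.27
tool_pos: [0.4248, -0.3206, 0.0381]
tool_rot: [-3.141, -0.001, 1.867]
contact_force: [0.1, 0.5, 0.6]
opening: 0.092
grip_force: 0.0
```

Emit:
carry_out(
  deltas=[
    [0, 0, 0, 0, 0, 0, 0.7],
    [0, 0, 0, 0, 0, 0, 0.5],
    [0, 0, 0, 0, 0, 0, 0.5],
    [0, 0, 0, 0, 0, 0, 0.5],
    [0, 0, 0, 0, 0, 0, 0.5],
    [0, 0, 0, 0, 0, 0, 0.5],
    [0, 0, 0, 0, 0, 0, 0.5],
    [0, 0, 0, 0, 0, 0, 0.5],
  ],
)

```text
time: 11.93
tool_pos: [0.4255, -0.3212, 0.0394]
tool_rot: [3.141, 0.001, 1.867]
contact_force: [1.4, 1.1, 5.6]
opening: 0.0619
grip_force: 20.0
```

Emit:
carry_out(
  deltas=[
    [0, 0, -0.3, 0, 0, 0, 0.5],
    [0, 0, -0.7, 0, 0, 0, 0.5],
    [0, 0, -1.5, 0, 0, 0, 0.5],
    [0, 0, -2, 0, 0, 0, 0.5],
    [0, 0, -2.5, 0, 0, 0, 0.5],
    [0, 0, -2.5, 0, 0, 0, 0.5],
    [0, 0, -1.5, 0, 0, 0, 0.5],
    [0, 0, 0, 0, 0, 0, 0.5],
  ],
)

```text
time: 12.6
tool_pos: [0.4261, -0.3221, 0.1523]
tool_rot: [3.139, 0.005, 1.867]
contact_force: [1.0, 0.1, -3.4]
opening: 0.0617
grip_force: 20.0
```

```bash
python3 -c "
from p import *
togo(W(35,11),.13)"
```

```text
t 12.6 pos [ 0.4261 -0.3221  0.1523] rot [3.139 0.005 1.867] F [ 1.   0.1 -3.4] holder [-208.4 -330.7] tip 0.1443
tool dx,dy,dz cm 34.1 24.43 1.43 turn z 0.003
```

Emit:
carry_out(
  deltas=[
    [1, 0.72, 0, 0, 0, 0, 0.5],
    [2, 1.43, 0, 0, 0, 0, 0.5],
    [2.5, 1.79, 0, 0, 0, 0, 0.5],
    [2.8, 2, 0, 0, 0, 0, 0.5],
    [2.8, 2, 0, 0, 0, 0, 0.5],
    [2.8, 2, 0, 0, 0, 0, 0.5],
    [2.8, 2, 0, 0, 0, 0, 0.5],
    [2.8, 2, 0, 0, 0, 0, 0.5],
  ],
)

```text
time: 13.27
tool_pos: [0.5005, -0.0911, 0.1471]
tool_rot: [-3.139, -0.002, 1.867]
contact_force: [1.5, 0.2, -2.9]
opening: 0.0619
grip_force: 20.0
```

Emit:
carry_out(
  deltas=[
    [2.8, 2, 0, 0, 0, 0, 0.5],
    [2.8, 2, 0, 0, 0, 0, 0.5],
    [2.8, 2, 0, 0, 0, 0, 0.5],
    [2.5, 1.79, 0, 0, 0, 0, 0.5],
    [2, 1.43, 0, 0, 0, 0, 0.5],
    [1.2, 0.86, 0, 0, 0, 0, 0.5],
    [0.5, 0.4, 0, 0, 0, 0, 0.5],
    [0, 0, 0, 0, 0, 0, 0.5],
  ],
)

```text
time: 13.93
tool_pos: [0.5582, 0.078, 0.1472]
tool_rot: [-3.139, -0.001, 1.869]
contact_force: [-0.7, -0.4, -3.9]
opening: 0.0618
grip_force: 20.0
```

Emit:
carry_out(
  deltas=[
    [0, 0, 0, 0, 0, 0, 0.5],
    [0, 0, 0, 0, 0, 0, 0.5],
    [0, 0, 0, 0, 0, 0, 0.5],
    [0, 0, 0, 0, 0, 0, 0.5],
    [0, 0, 0, 0, 0, 0, 0.5],
    [0, 0, 0, 0, 0, 0, 0.5],
    [0, 0, 0, 0, 0, 0, 0.5],
    [0, 0, 0, 0, 0, 0, 0.5],
  ],
)

```text
time: 14.6
tool_pos: [0.5591, 0.0763, 0.149]
tool_rot: [3.141, -0.0, 1.867]
contact_force: [0.3, 0.0, -2.9]
opening: 0.0618
grip_force: 20.0
```

```bash
python3 -c "
from p import *
togo(W(35,11),.039)
c=cam('side'); cv2.imwrite('pics/e.png',cv2.resize(c['image'][120:240,260:400],None,fx=5,fy=5,interpolation=cv2.INTER_CUBIC))"
```

```text
t 14.6 pos [0.5591 0.0763 0.149 ] rot [ 3.141 -0.     1.867] F [ 0.3  0.  -2.9] holder [34.2 12.3] tip 0.141
tool dx,dy,dz cm -0.13 0.08 10.2 turn z 0.003
```

View pics/e.png

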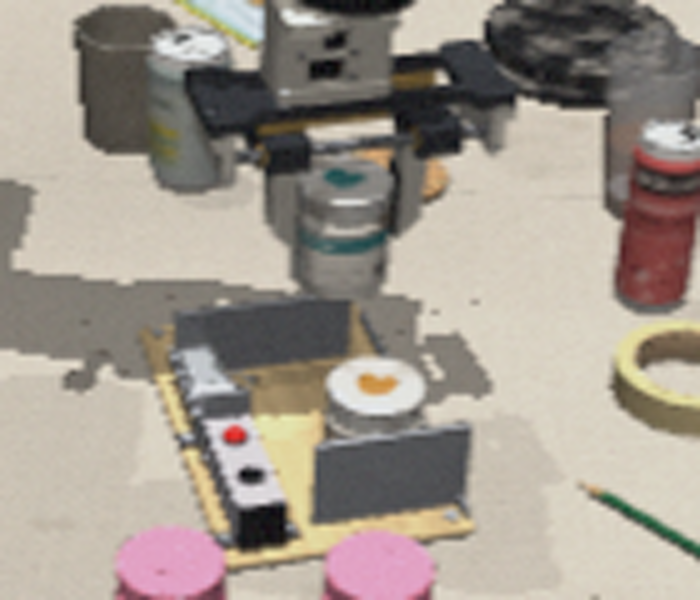

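Emit:
carry_out(
  deltas=[
    [-0.13, 0.08, 0.7, 0, 0, 0, 0.5],
    [0, 0, 1.5, 0, 0, 0, 0.5],
    [0, 0, 1.8, 0, 0, 0, 0.5],
    [0, 0, 1.8, 0, 0, 0, 0.5],
    [0, 0, 1.3, 0, 0, 0, 0.5],
    [0, 0, 0.9, 0, 0, 0, 0.5],
    [0, 0, 0.7, 0, 0, 0, 0.5],
    [0, 0, 0.5, 0, 0, 0, 0.5],
  ],
)

```text
time: 15.32
tool_pos: [0.5602, 0.0755, 0.0561]
tool_rot: [-3.141, -0.0, 1.867]
contact_force: [0.1, -0.4, -1.9]
opening: 0.0618
grip_force: 20.0
```

Emit:
carry_out(
  deltas=[
    [0, 0, 0, 0, 0, 0, 0.5],
    [0, 0, 0, 0, 0, 0, 0.5],
    [0, 0, 0, 0, 0, 0, 0.5],
    [0, 0, 0.2, 0, 0, 0, 0.5],
    [0, 0, 0.2, 0, 0, 0, 0.5],
    [0, 0, 0.2, 0, 0, 0, 0.5],
    [0, 0, 0.15, 0, 0, 0, 0.5],
    [0, 0, 0, 0, 0, 0, 0.5],
  ],
)

```text
time: 15.98
tool_pos: [0.56, 0.0755, 0.049]
tool_rot: [-3.141, -0.0, 1.867]
contact_force: [0.5, 0.3, -2.5]
opening: 0.0617
grip_force: 20.0
```

```bash
python3 -c "
from p import *
togo(W(35,11),.0394)"
```

```text
t 15.98 pos [0.56   0.0755 0.049 ] rot [-3.141 -0.     1.867] F [ 0.5  0.3 -2.5] holder [34.7 11.2] tip 0.041
tool dx,dy,dz cm -0.02 0.03 0.16 turn z 0.003
```

Emit:
carry_out(
  deltas=[
    [0, 0, 0.05, 0, 0, 0, 0.5],
    [0, 0, 0.05, 0, 0, 0, 0.5],
    [0, 0, 0.05, 0, 0, 0, 0.5],
    [0, 0, 0.05, 0, 0, 0, 0.5],
    [0, 0, 0, 0, 0, 0, 0.5],
    [0, 0, 0, 0, 0, 0, 0.5],
    [0, 0, 0, 0, 0, 0, 0.5],
    [0, 0, 0, 0, 0, 0, 0.5],
  ],
)

```text
time: 16.65
tool_pos: [0.5603, 0.0755, 0.0475]
tool_rot: [3.141, -0.0, 1.867]
contact_force: [0.2, 0.2, -1.4]
opening: 0.0616
grip_force: 20.0
```

Emit:
carry_out(
  deltas=[
    [0, 0, 0.06, 0, 0, 0, 0.5],
    [0, 0, 0, 0, 0, 0, 0.5],
    [0, 0, 0, 0, 0, 0, 0.5],
    [0, 0, 0, 0, 0, 0, 0.69],
    [0, 0, 0, 0, 0, 0, 0.73],
    [0, 0, 0, 0, 0, 0, 0.77],
    [0, 0, 0, 0, 0, 0, 0.8],
    [0, 0, 0, 0, 0, 0, 0.8],
  ],
)

```text
time: 17.32
tool_pos: [0.5604, 0.0754, 0.0467]
tool_rot: [3.141, -0.0, 1.867]
contact_force: [0.7, 1.2, -0.0]
opening: 0.0732
grip_force: 0.0
```

Emit:
carry_out(
  deltas=[
    [0, 0, 0, 0, 0, 0, 0.8],
    [0, 0, -0.5, 0, 0, 0, 0.8],
    [0, 0, -1, 0, 0, 0, 0.8],
    [0, 0, -2, 0, 0, 0, 0.8],
    [0, 0, -3, 0, 0, 0, 0.8],
    [0, 0, -3, 0, 0, 0, 0.8],
    [0, 0, -3, 0, 0, 0, 0.8],
    [0, 0, -2, 0, 0, 0, 0.8],
  ],
)

```text
time: 17.98
tool_pos: [0.5611, 0.0755, 0.196]
tool_rot: [3.137, 0.001, 1.867]
contact_force: [0.6, -0.7, 0.7]
opening: 0.0734
grip_force: 0.0
```

Emit:
carry_out(
  deltas=[
    [0, -3, -1, 0, 0, 0, 0.8],
    [0, -3, -1, 0, 0, 0, 0.8],
    [0, -3, 0, 0, 0, 0, 0.8],
    [2, -3, 0, 0, 0, 0, 0.8],
    [3, -2, 0, 0, 0, 0, 0.8],
    [3, 0, 0, 0, 0, 0, 0.8],
    [3, 0, 0, 0, 0, 0, 0.8],
    [3, 0, 0, 0, 0, 0, 0.8],
  ],
)

```text
time: 18.65
tool_pos: [0.3849, 0.1695, 0.2132]
tool_rot: [3.139, 0.0, 1.866]
contact_force: [-0.2, 0.1, -0.4]
opening: 0.0738
grip_force: 0.0
```

```bash
python3 -c "
from p import *
togo(W(35,11),.0394)
for n in('top','side'):
    c=cam(n); X=dep(c).reshape(-1,3); h=np.c_[(X[:,:2]-O)@R,X[:,2]]*1000
    for nm,w in(('teal',(35,11)),('ochre',(35,-65))):
        q=h[(abs(h[:,0]-w[0])<40)&(abs(h[:,1]-w[1])<36)&(h[:,2]>74)&(h[:,2]<90)]; print(n,nm,len(q),cv2.minEnclosingCircle(q[:,:2].astype(np.float32)),np.percentile(q[:,2],[5,50,95]))
    im=c['image'][150:250,255:415] if n=='side' else c['image'][155:250,265:425]
    cv2.imwrite('pics/f%s.png'%n,cv2.resize(im,(800,475),interpolation=cv2.INTER_CUBIC))"
```

```text
t 18.65 pos [0.3849 0.1695 0.2132] rot [3.139 0.    1.866] F [-0.2  0.1 -0.4] holder [-105.7  151.8] tip 0.2052
tool dx,dy,dz cm -14.11 14.05 16.58 turn z 0.002
top teal 251 ((35.53886413574219, 12.815884590148926), 30.481067657470703) [76.89123881 80.96147068 85.19521349]
top ochre 254 ((31.23454475402832, -70.39385986328125), 37.91084289550781) [76.81636205 81.10677601 85.17549427]
side teal 176 ((34.214149475097656, 10.884381294250488), 31.41944694519043) [75.2823218  79.52717474 81.88423121]
side ochre 200 ((35.47867965698242, -65.28356170654297), 32.451656341552734) [76.15647344 79.68805411 82.08293056]
```

View pics/fside.png

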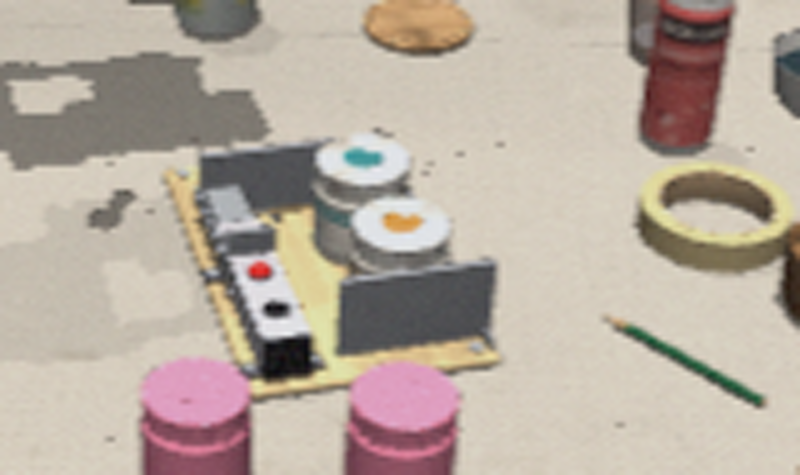

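View pics/ftop.png

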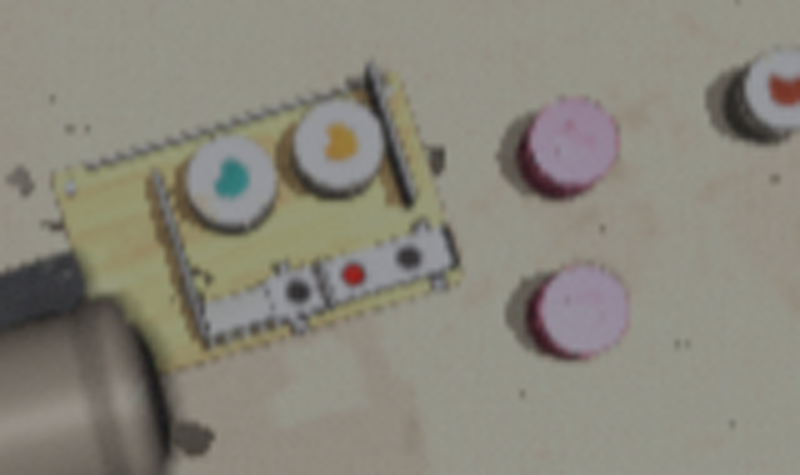

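The teal jar stands upright in the gap (top view, 230,182), next to the ochre jar. The red button is up in the middle hole (353,273), and the pink and red jars have not moved.

```bash
python3 -c "
from cell import robot
print(robot.hand_in())"
```

```text
the job is handed in; nothing more can be done
None
```

The job is handed in: the tube is locked in the second hole with the button fully up, and the teal jar stands upright in the gap; it took about 19 s, and the other jars and the can were left untouched.

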